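Load the current job's end cap into its bay of the rotary indexer

ROBOT

A 7-joint arm with a two-finger parallel gripper is mounted at the origin on the work surface. World frame = base frame: x ahead of the robot, y to its left, z up, the work surface at z = 0. Lengths are in m, angles in rad, forces in N, time in s.
With the tool pointing down it reaches from about 0.35 to 0.9 m from the base axis. Payload 19.9 kg.
Tool frame: the origin (TCP) lies at the very end of the fingers, on their centre line; the grasp point (between the pads) lies bot.grasp_offset behind it (bot.grasp_offset is the distance from the TCP to the grasp point, in m); z points along the fingers, y is the line along which they close (so a half turn about z gives the same grasp; the last joint's range is limited). The gripper opens to 94 mm and grips with 3 to 60 N. Pads are 16 mm wide; open, the fingers measure 119 mm over their backs; the gripper's body (75 mm by 177 mm) begins 78 mm behind the grasp point.
Start: joints at [-1.272, 0.417, -0.01, 1.614, 0.005, 1.111, -0.053], TCP at [0.208, 0.589, 0.205] pointing down, gripper open.
Joint ranges: [-2.81, 2.81], [-0.39, 2.02], [-1.27, 1.25], [0.06, 2.57], [-1.19, 4.33], [0.19, 2], [-2.82, 2.82]. Speed limits (rad/s): [1.89, 1.89, 2.39, 2.39, 3.01, 3.01, 3.01].

INTERFACE

Orientations are given as a rotation vector (axis times angle).
In Python, from bench import bot, cams gives the robot as it stands.
- The arm moves only by the tool move_arm, never from a script. Its argument "series" is a list that holds one entry, the list of rows, each a list of 5 numbers: the shift along the tool's x, y, z scaled (see below), then the turn about the tool's z scaled (see below), then the opening, from -1 (shut) to 1 (fully open). In form: [[[x, y, z, turn, claw], ...]]. A call has exactly 5 rows; each row shifts and turns the commanded pose from where the row before left it, along the tool's axes as they then stand; what a row does not reach is not made up. The controller multiplies each number of a shift by 250 mm and each number of a turn by 180 degrees. A row lasts 1/8 s, in which the tool goes at most 62.5 mm and 10.7 degrees, less where a joint would pass 70% of its speed; a pose out of reach is approached as far as the arm can. A call with a number of a shift or a turn outside -1 to 1 is refused whole. A call with a gripper value outside its range is refused whole. The fingers move at their own pace and stop on an object; "squeeze" is the grip in N (left out, the last holds). Time passes only in rows, so rows that do not move let the fingers close, or fill a call up. It gives the time, the measured TCP pose, the force, the opening and the grip force at its end, in the units of the state.
- bot.get_state(): the state, without advancing time (a new reading comes with each control period).
- cams.read_camera(name): name is "scene" or "top" or "wrist"; returns the picture (384x512x3 uint8, red, green, blue); there is no depth.
- cams.camera_info(name): a dict with "vfov" (degrees; the focal length in pixels is half the picture's height over the tangent of half this angle, whatever the lens; pixels are square), "cx", "cy" (the principal point, pixels), "origin" and "orientation" of the camera in the world. Camera axes: x right, y up, looking along -z (the intrinsics and any distortion apply to the point x, -y, -z); pixel columns grow to the right and rows downward; lengths in m; the calibration is good to about 2 mm. A picture is of the moment at which its call begins: read the wrist's pose just before it. camera_info takes no time and is no camera call; for the wrist camera it gives the pose at the moment of the call.
- bot.close_job(): hands the job in; it is judged then, once.
The state is a dict: "t": time; "q": joint angles; "joint_velocities": joint speeds; "joint_efforts": joint torques, N m; "position": TCP position; "ee_rot": TCP orientation; "ft_force": force on the tool from outside, world axes, zero at the start; "wrist_torque": the same for the moment, N m; "grip_width": opening from 0.0 (shut) to 1.0 (fully open); "grasp_force": force on a finger pad.
Only numpy, scipy, OpenCV 4.12 (cv2) and the standard library are available. Lean on these libraries where they do the work, as an engineer would, in place of code of your own. Each camera call takes 0.05 s, during which the arm holds its last target. There are 200 camera calls.

TASK

The coloured tag lying in the white frame of the job board shows the current job. Turn the rotor of the indexer until the bay of that colour has clicked in facing the loading lane, then slide the end cap of the same colour flat along the bench, without lifting it, up the lane and fully home against the hub of that bay. Leave the other two caps and everything else on the bench where they are, and let go.

Things in the scene. Friction and masses are not known exactly. Their poses are not given: they have to be found in the camera images.
- indexer: Fixed rotary loading station on the bench. Origin: on the bench, on the rotor's vertical axis (a dark bolt 28 mm across, 52 mm high). Its own -y axis points out through the loading lane. An aluminium fence 28 mm high stands round the rest of the rotor, inner face at least 147 mm from the axis. No floor: caps slide on the bench itself.
- rotor (a joint): Angle of the rotor (rad), anticlockwise from above positive, stops at +-2.7. Spring detents every 60 degrees pull it in over about the last 10 degrees; it turns with 2 to 6 N at a vane. At +1.047 the blue bay faces the lane, at -1.047 the orange one, at -2.094 the yellow one, at 0 a grey unused one (vanes then 30 degrees either side of the lane's centre line).
- hub (a point): Top of the rotor's hub on its axis, 44 mm above the bench. The hub has six flat coloured faces 50 mm from the axis. Six white radial vanes, 8 mm thick and 36 mm high, reach from the hub to 134 mm from the axis and part six bays, 60 degrees each, open outwards, upwards and below (no floor). A fingertip dipped into a bay can push a vane round.
- gate (a point): Point on the bench on the lane's centre line, 240 mm from the rotor's axis, just outside the lane's mouth. Turns with the indexer. The lane: two aluminium walls 28 mm high, 100 mm apart inside, from 146 to 210 mm from the axis, then flaring outwards to 237 mm.
- job_frame (a point): Centre of the white square frame (outside 66 mm, standing 14 mm high) at one end of the black job board, which lies on the bench beyond the work: the tag lying in it is the current job. The other two tags lie outside the frame on the same board.
- tag_blue: Blue square tag, 44 x 44 x 4 mm, fixed on the job board. Origin: centre of its underside.
- cap_blue: Blue round end cap, loose: disc 60 mm across and 16 mm high with an aluminium boss 22 mm across and 6 mm high on top; about 0.15 kg. Origin: centre of its underside, z up.
- bay_blue (a point): Where the centre of the cap's underside is when it is fully home in the bay whose hub face is blue: on the bay's centre line, 81 mm from the rotor's axis. Turns with the rotor.
- tag_orange: Orange square tag, 44 x 44 x 4 mm, fixed on the job board. Origin: centre of its underside.
- cap_orange: Orange round end cap, loose: disc 60 mm across and 16 mm high with an aluminium boss 22 mm across and 6 mm high on top; about 0.15 kg. Origin: centre of its underside, z up.
- bay_orange (a point): Where the centre of the cap's underside is when it is fully home in the bay whose hub face is orange: on the bay's centre line, 81 mm from the rotor's axis. Turns with the rotor.
- tag_yellow: Yellow square tag, 44 x 44 x 4 mm, fixed on the job board. Origin: centre of its underside.
- cap_yellow: Yellow round end cap, loose: disc 60 mm across and 16 mm high with an aluminium boss 22 mm across and 6 mm high on top; about 0.15 kg. Origin: centre of its underside, z up.
- bay_yellow (a point): Where the centre of the cap's underside is when it is fully home in the bay whose hub face is yellow: on the bay's centre line, 81 mm from the rotor's axis. Turns with the rotor.
- jar: Jar standing among the caps, 42 mm across, 55 mm high; leave alone. Origin: centre of its underside.
- tape: Green roll of tape lying flat, 90 mm across, 25 mm high; leave alone. Origin: centre of its underside.
- screwdriver: Screwdriver lying on the bench, about 200 mm long; leave alone. Origin about its middle.
- carton: Cardboard carton 100 x 70 x 60 mm; leave alone. Origin: centre of its underside.
- wrench: Spanner lying on the bench, about 180 mm long; leave alone. Origin about its middle.
- bottle: Small bottle 44 mm across, 65 mm high; leave alone. Origin: centre of its underside.
Not all that is in view belongs to the job. Of the things that look like the cap_orange, take the one that is farthest from the robot's base at the start. Several things have the shape of the cap_blue; the one meant has the colours described above.

How it is judged:
On the way, in this order (a step that is already met when the one before it is completed fails the run):
1. the bay of the framed tag's colour is indexed at the lane (((horizontal distance between tag_blue and job_frame below 0.025 m and value of joint rotor between 0.957 and 1.137 rad) or (horizontal distance between tag_orange and job_frame below 0.025 m and value of joint rotor between -1.137 and -0.957 rad) or (horizontal distance between tag_yellow and job_frame below 0.025 m and value of joint rotor between -2.184 and -2.004 rad))), for 0.2 s.
2. the cap of that colour is home in that bay (((horizontal distance between tag_blue and job_frame below 0.025 m and value of joint rotor between 0.957 and 1.137 rad and horizontal distance between cap_blue and bay_blue below 0.015 m and height (world z) of cap_blue below 0.005 m and angle between cap_blue's own z axis and vertical below 0.1 rad) or (horizontal distance between tag_orange and job_frame below 0.025 m and value of joint rotor between -1.137 and -0.957 rad and horizontal distance between cap_orange and bay_orange below 0.015 m and height (world z) of cap_orange below 0.005 m and angle between cap_orange's own z axis and vertical below 0.1 rad) or (horizontal distance between tag_yellow and job_frame below 0.025 m and value of joint rotor between -2.184 and -2.004 rad and horizontal distance between cap_yellow and bay_yellow below 0.015 m and height (world z) of cap_yellow below 0.005 m and angle between cap_yellow's own z axis and vertical below 0.1 rad))), for 0.2 s.
At the end, for the whole second after the job is handed in: The rotor stands within 0.09 rad of the detent at which the bay of the framed tag's colour faces the lane; the cap of that colour lies flat on the bench with its centre within 15 mm of its home point in that bay; rotor and caps are at rest (((horizontal distance between tag_blue and job_frame below 0.025 m and value of joint rotor between 0.957 and 1.137 rad and horizontal distance between cap_blue and bay_blue below 0.015 m and height (world z) of cap_blue below 0.005 m and angle between cap_blue's own z axis and vertical below 0.1 rad) or (horizontal distance between tag_orange and job_frame below 0.025 m and value of joint rotor between -1.137 and -0.957 rad and horizontal distance between cap_orange and bay_orange below 0.015 m and height (world z) of cap_orange below 0.005 m and angle between cap_orange's own z axis and vertical below 0.1 rad) or (horizontal distance between tag_yellow and job_frame below 0.025 m and value of joint rotor between -2.184 and -2.004 rad and horizontal distance between cap_yellow and bay_yellow below 0.015 m and height (world z) of cap_yellow below 0.005 m and angle between cap_yellow's own z axis and vertical below 0.1 rad)) and linear speed of each of cap_blue, cap_orange, cap_yellow below 0.01 m/s and velocity of joint rotor between -0.05 and 0.05 rad/s); the robot touches nothing.
It fails at once if a cap that is not the current job is shifted by more than 20 mm ((not (horizontal distance between tag_blue and job_frame below 0.025 m) and distance of cap_blue from where it was at the start of the episode above 0.02 m) or (not (horizontal distance between tag_orange and job_frame below 0.025 m) and distance of cap_orange from where it was at the start of the episode above 0.02 m) or (not (horizontal distance between tag_yellow and job_frame below 0.025 m) and distance of cap_yellow from where it was at the start of the episode above 0.02 m)).
It fails at once if a cap is lifted off the bench (more than 15 mm) or tipped (height (world z) of any of cap_blue, cap_orange, cap_yellow above 0.015 m or angle between any of cap_blue, cap_orange, cap_yellow's own z axis and vertical above 0.5 rad).
It fails at once if the jar, roll of tape, screwdriver, carton, spanner, bottle: any of them is shifted by more than 20 mm (distance of any of jar, tape, screwdriver, carton, wrench, bottle from where it was at the start of the episode above 0.02 m).
It fails at once if the jar or the bottle is tipped over (angle between any of jar, bottle's own z axis and vertical above 0.4 rad).
It also fails if it takes over 67 s, if anything falls off the work surface, if the arm or the gripper's body presses on something with over 40 N, if the wrist force passes 120 N, or if a joint passes its speed limit or range.

## Working session

There is one attempt and no reset: what is moved stays moved. The work goes in short steps, Python scripts to look and compute and a tool call to move; the robot and the scene stay as the last step left them, time stands still between calls to the robot, and variables do not carry over. Pictures are saved under pics/ and viewed, at most 13 in all, crops included, and the job is handed in when it is done.

Besides the shell and the picture viewer there is one more tool, called after "Emit:" as a command line: name --argument value ..., lists and objects as JSON in quotes. move_arm: Moves the arm, as the interface text tells. Shifts and turns lie within -1 to 1; 1 stands for 250 mm of shift or 180 degrees of turn. Its arguments: {"type":"object","properties":{"series":{"type":"array","items":{"type":"array","items":{"type":"array","items":{"type":"number"}}}},"squeeze":{"type":"number"}},"required":["series"]}

```bash
mkdir -p pics; ls; python3 - <<'E'
from bench import bot,cams
import cv2,pprint
for n in ("scene","top"):
    print(n,cams.camera_info(n)); cv2.imwrite(f"pics/{n}0.png",cams.read_camera(n)[:,:,::-1])
s=bot.get_state();print(s,bot.grasp_offset)
E
```

```text
pics
scene {'vfov': 49.77486947228871, 'cx': 254.64272068331724, 'cy': 197.67321701993134, 'origin': array([ 1.27808119, -0.77610157,  0.8469962 ]), 'orientation': array([0.86723335, 0.36249088, 0.68283333])}
top {'vfov': 50.73840892775331, 'cx': 259.41755779918503, 'cy': 192.42460300839278, 'origin': array([0.31795768, 0.00564201, 1.29505551]), 'orientation': array([ 0.12978115, -0.16255401, -1.53531286])}
{'t': 0.1, 'q': array([-1.27251466,  0.41789943, -0.01031259,  1.614083  ,  0.00468004,
        1.11073149, -0.05299789]), 'joint_velocities': array([ 0.00148554, -0.00170573, -0.00158721, -0.0020235 ,  0.00052683,
        0.00097654,  0.00159459]), 'joint_efforts': array([ 1.59447340e-03, -8.52568245e+01,  6.40059896e-01, -4.26685238e+01,
       -4.88894724e-02,  1.63913949e-02,  8.76752188e-05]), 'position': array([0.20818825, 0.5889509 , 0.2049101 ]), 'ee_rot': array([-5.31128019e-01, -3.09624571e+00,  1.71271449e-03]), 'ft_force': array([ 0.31862412, -0.37949335, -1.19835082]), 'wrist_torque': array([ 0.06986326, -0.04442811,  0.02085196]), 'grasp_force': 0.0, 'grip_width': 1.0021207472087947} 0.0188
```

View pics/top0.png

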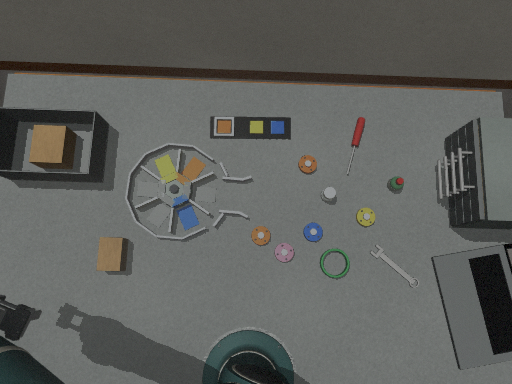

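View pics/scene0.png

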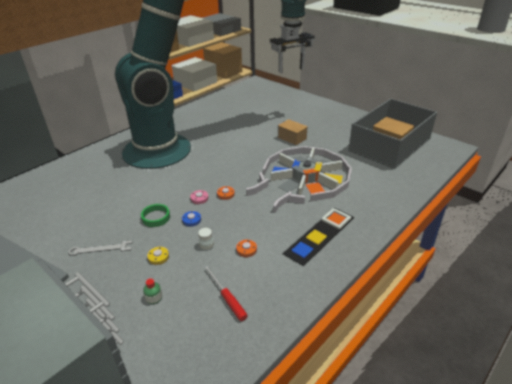

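Both views show the orange tag in the white frame (top 225,127; scene 337,217). Two orange caps could be meant: top (308,164) and (261,236). The base is near (250,360), so the farthest is (308,164). I'll confirm that in a crop and measure.

```bash
cat > h.py <<'E'
import numpy as np,cv2
from scipy.spatial.transform import Rotation as R
from bench import bot,cams
def px2w(ci,uv,z):
    f=192/np.tan(np.radians(ci["vfov"])/2); uv=np.atleast_2d(uv).astype(float)
    d=np.c_[(uv[:,0]-ci["cx"])/f,-(uv[:,1]-ci["cy"])/f,-np.ones(len(uv))]
    d=R.from_rotvec(ci["orientation"]).apply(d); o=ci["origin"]
    return o+d*((z-o[2])/d[:,2])[:,None]
def w2px(ci,p):
    f=192/np.tan(np.radians(ci["vfov"])/2)
    q=R.from_rotvec(ci["orientation"]).inv().apply(np.atleast_2d(p)-ci["origin"])
    return np.c_[ci["cx"]-f*q[:,0]/q[:,2],ci["cy"]+f*q[:,1]/q[:,2]]
HUE={"orange":(5,17),"yellow":(22,35),"blue":(105,125)}
def blobs(img,col,amin=20):
    hsv=cv2.cvtColor(img,cv2.COLOR_RGB2HSV); a,b=HUE[col]
    m=cv2.inRange(hsv,(a,110,60),(b,255,255))
    n,_,st,c=cv2.connectedComponentsWithStats(m)
    return [(c[i].round(1),st[i].tolist()) for i in range(1,n) if st[i][4]>=amin]
E
python3 - <<'E'
from h import *
for n,z in(("top",.016),("scene",.016)):
    im=cv2.imread(f"pics/{n}0.png")[:,:,::-1].copy(); ci=cams.camera_info(n)
    for c in HUE:
        for b in blobs(im,c): print(n,c,b,px2w(ci,b[0],z)[0,:2].round(3))
    if n=="top":
        cv2.imwrite("pics/crop.png",cv2.resize(im[110:275,115:335,::-1],None,fx=3.6,fy=3.6,interpolation=cv2.INTER_CUBIC))
    else: cv2.imwrite("pics/crop2.png",cv2.resize(im[135:270,220:370,::-1],None,fx=4,fy=4,interpolation=cv2.INTER_CUBIC))
E
```

```text
top orange (array([213.,  80.]), [14, 73, 399, 15, 399]) [0.942 0.15 ]
top orange (array([439.5,  88.5]), [414, 88, 52, 2, 52]) [ 0.942 -0.623]
top orange (array([481.7,  90.2]), [467, 90, 29, 2, 31]) [ 0.941 -0.769]
top orange (array([223.9, 125.9]), [217, 120, 14, 13, 168]) [0.781 0.106]
top orange (array([307.4, 163.9]), [299, 155, 18, 18, 196]) [ 0.66  -0.172]
top orange (array([191.1, 170.1]), [177, 157, 28, 28, 357]) [0.627 0.205]
top orange (array([260.4, 235.1]), [252, 226, 18, 19, 220]) [ 0.424 -0.025]
top yellow (array([256.2, 126.7]), [250, 121, 13, 13, 158]) [ 0.782 -0.001]
top yellow (array([165.8, 168. ]), [155, 155, 23, 28, 345]) [0.631 0.287]
top yellow (array([365.2, 216.6]), [356, 208, 19, 18, 213]) [ 0.493 -0.358]
top blue (array([277., 127.]), [271, 121, 13, 13, 168]) [ 0.783 -0.07 ]
top blue (array([178.6, 200.5]), [173, 196, 15, 11, 70]) [0.526 0.239]
top blue (array([187.5, 216.9]), [177, 205, 22, 25, 321]) [0.474 0.208]
top blue (array([312.6, 231.7]), [304, 223, 19, 18, 217]) [ 0.439 -0.19 ]
scene orange (array([58.4, 19.1]), [0, 0, 143, 54, 5103]) [-2.25   0
[... 978 characters left out ...]
37, 2174]) [ 1.061 -0.153]
scene yellow (array([318. , 166.1]), [314, 163, 8, 8, 47]) [0.568 0.305]
scene yellow (array([335.7, 177. ]), [326, 173, 17, 10, 71]) [0.656 0.288]
scene yellow (array([315.9, 236.4]), [306, 229, 21, 16, 221]) [ 0.786 -0.007]
scene yellow (array([157.7, 255.5]), [147, 247, 22, 17, 251]) [ 0.5   -0.366]
scene blue (array([176.3,  89. ]), [172, 81, 10, 17, 125]) [-0.402  0.421]
scene blue (array([295.8, 163. ]), [293, 160, 7, 7, 33]) [0.494 0.268]
scene blue (array([277.4, 168.3]), [273, 167, 12, 4, 30]) [0.465 0.196]
scene blue (array([191.2, 218.7]), [182, 211, 19, 15, 172]) [ 0.447 -0.198]
scene blue (array([302. , 249.2]), [291, 241, 23, 17, 233]) [ 0.788 -0.077]
```

View pics/crop.png

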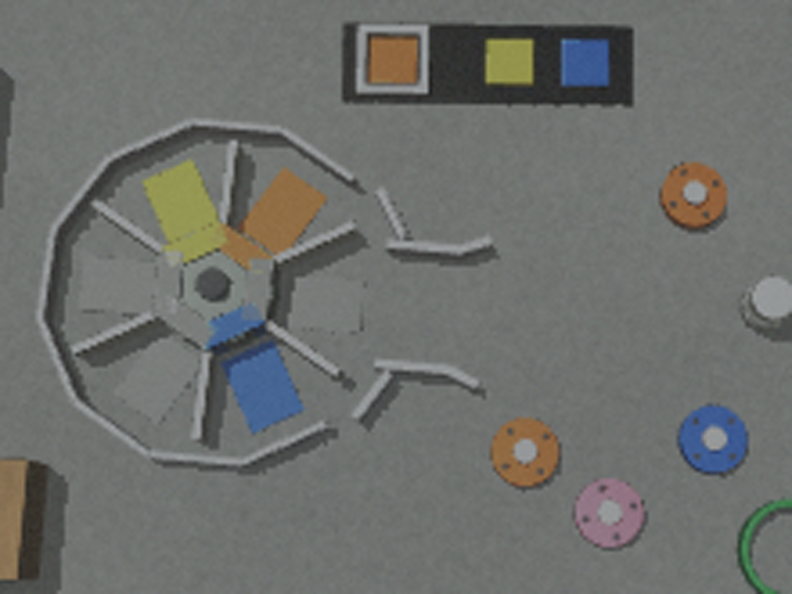

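View pics/crop2.png

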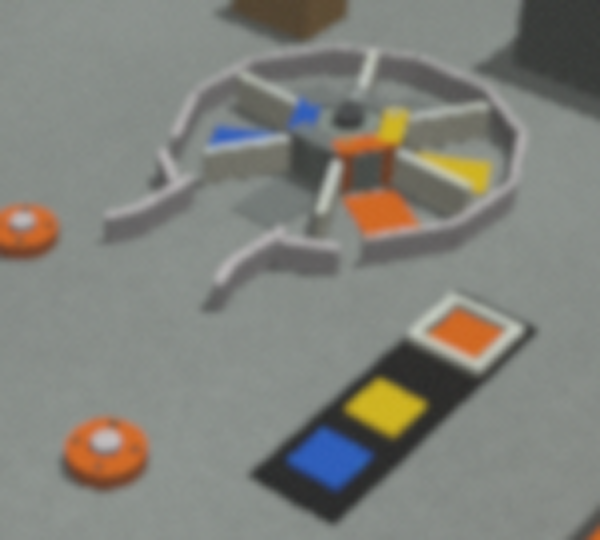

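The crop shows the framed tag orange at full-image (224,126). The cap meant is the upper-right one at (308,164), about 0.68 m from the base against 0.42 m for the other. The orange bay is one step anticlockwise of the lane, so the rotor stands at about 0 and must turn -60°. Next: hub and lane geometry.

```bash
python3 - <<'E'
from h import *
ci=cams.camera_info("top")
def W(c,z): c=np.atleast_2d(c); return px2w(ci,np.c_[115+c[:,0]/3.6,110+c[:,1]/3.6],z)[:,:2]
hub=W((213,284),.052)[0]; print("hub",hub.round(4))
walls=W([(388,245),(460,250),(378,365),(447,370)],.028); print(walls.round(4), "gap",np.linalg.norm(walls[0]-walls[2]).round(3),np.linalg.norm(walls[1]-walls[3]).round(3))
m=(walls[0]+walls[2])/2,(walls[1]+walls[3])/2
for p in m: d=p-hub; print("lane mid r",np.linalg.norm(d).round(3),"ang",np.degrees(np.arctan2(d[1],d[0])).round(1))
v=W([(234,143),(355,227),(348,379),(197,438),(78,350),(97,206)],.036)
for p in v: d=p-hub; print("vane r",np.linalg.norm(d).round(3),"ang",np.degrees(np.arctan2(d[1],d[0])).round(1))
print("caps",W([(695,192),(526,451),(714,439)],.022).round(4),"tag/frame",W([(393,60)],.008).round(3))
s=bot.get_state();M=R.from_rotvec(s["ee_rot"]).as_matrix();print(M.round(3)); c=cams.camera_info("wrist");print(c, M.T@(c["origin"]-s["position"]))
E
```

```text
hub [0.556  0.2486]
[[0.6009 0.101 ]
 [0.5985 0.0369]
 [0.4932 0.1049]
 [0.4907 0.0444]] gap 0.108 0.108
lane mid r 0.146 ang -93.5
lane mid r 0.208 ang -93.1
vane r 0.132 ang -3.0
vane r 0.132 ang -63.7
vane r 0.142 ang -122.9
vane r 0.132 ang 176.6
vane r 0.13 ang 117.0
vane r 0.13 ang 57.5
caps [[ 0.6606 -0.1732]
 [ 0.4225 -0.0269]
 [ 0.438  -0.1912]] tag/frame [[0.781 0.106]]
[[-0.943  0.333 -0.   ]
 [ 0.333  0.943 -0.001]
 [-0.    -0.001 -1.   ]]
{'vfov': 66.4055638113862, 'cx': 256.631538316175, 'cy': 193.5639589954317, 'origin': array([0.13789937, 0.61411898, 0.3840186 ]), 'orientation': array([-0.23014842, -0.1619943 ,  1.22337686])} [ 7.46468628e-02  1.07734922e-04 -1.79113508e-01]
```

Emit:
move_arm --series '[[[0, 0, 0, 0.0585, -1], [0, 0, 0, 0.0585, -1], [0, 0, 0, 0.0585, -1], [0, 0, 0, 0.0585, -1], [0, 0, 0, 0.0585, -1]]]' --squeeze 12

```text
t: 0.72
position: [0.2082, 0.589, 0.2051]
ee_rot: [1.857, 2.534, -0.001]
ft_force: [-0.9, -0.4, 0.0]
grip_width: 0.506
grasp_force: 0.0
```

Emit:
move_arm --series '[[[0, 0, 0, 0.0585, -1], [0, 0, 0, 0.059, -1], [-0.105, 0.13, 0, 0, -1], [-0.105, 0.13, 0, 0, -1], [-0.105, 0.13, 0, 0, -1]]]'

```text
t: 1.35
position: [0.3019, 0.504, 0.2052]
ee_rot: [2.283, 2.157, -0.001]
ft_force: [-0.2, 0.7, 0.1]
grip_width: 0.009
grasp_force: 0.0
```

Emit:
move_arm --series '[[[-0.105, 0.13, 0, 0, -1], [-0.105, 0.13, 0, 0, -1], [-0.105, 0.13, 0, 0, -1], [-0.105, 0.13, 0, 0, -1], [-0.105, 0.13, 0, 0, -1]]]'

```text
t: 1.98
position: [0.4566, 0.3637, 0.2053]
ee_rot: [2.284, 2.157, -0.001]
ft_force: [0.6, 1.0, -0.4]
grip_width: 0.005
grasp_force: 0.0
```

Emit:
move_arm --series '[[[-0.105, 0.13, 0, 0, -1], [-0.105, 0.13, 0, 0, -1], [-0.105, 0.13, 0, 0, -1], [-0.105, 0.13, 0, 0, -1], [0, 0, 0, 0, -1]]]'

```text
t: 2.6
position: [0.5815, 0.2492, 0.205]
ee_rot: [2.288, 2.151, -0.002]
ft_force: [-1.5, -0.0, 0.3]
grip_width: 0.002
grasp_force: 0.0
```

Emit:
move_arm --series '[[[-0.103, 0.122, 0, 0, -1], [-0.103, 0.122, 0, 0, -1], [0, 0, 0.19, 0, -1], [0, 0, 0.19, 0, -1], [0, 0, 0.19, 0, -1]]]'

```text
t: 3.22
position: [0.637, 0.1984, 0.0613]
ee_rot: [-2.283, -2.158, 0.0]
ft_force: [1.0, 0.3, -0.4]
grip_width: 0.006
grasp_force: 0.0
```

Emit:
move_arm --series '[[[0, 0, 0.1, 0, -1], [0, 0, 0.05, 0, -1], [0, 0, 0.04, 0, -1], [0, 0, 0, 0, -1], [0, 0, 0, 0, -1]]]'

```text
t: 3.85
position: [0.6382, 0.1978, 0.0164]
ee_rot: [2.283, 2.157, 0.002]
ft_force: [0.6, -0.3, 0.1]
grip_width: 0.005
grasp_force: 0.0
```

```bash
python3 - <<'E'
from h import *
hub=np.array([.556,.2486]);s=bot.get_state();p=s["position"];M=R.from_rotvec(s["ee_rot"]).as_matrix()
print(p,np.degrees(np.arctan2(M[1,1],M[0,1])))
for a in range(-40,-121,-8):
    t=np.r_[hub+.1*np.array([np.cos(np.radians(a)),np.sin(np.radians(a))]),.014]
    print(a,((M.T@(t-p))/.25).round(3)); p=t
E
```

```text
[0.63817475 0.19778391 0.01639097] -3.265790215375669
-40 [-0.055 -0.019  0.01 ]
-48 [-0.042 -0.036 -0.   ]
-56 [-0.037 -0.042 -0.   ]
-64 [-0.031 -0.047 -0.   ]
-72 [-0.024 -0.05  -0.   ]
-80 [-0.017 -0.053 -0.   ]
-88 [-0.009 -0.055 -0.   ]
-96 [-0.001 -0.056 -0.   ]
-104 [ 0.007 -0.055 -0.   ]
-112 [ 0.014 -0.054 -0.   ]
-120 [ 0.022 -0.051 -0.   ]
```

Emit:
move_arm --series '[[[-0.055, -0.019, 0, 0, -1], [-0.042, -0.036, 0, 0, -1], [-0.019, -0.021, 0, 0, -1], [-0.018, -0.021, 0, 0, -1], [-0.016, -0.023, 0, 0, -1]]]'

```text
t: 4.47
position: [0.6072, 0.1637, 0.0164]
ee_rot: [2.282, 2.158, 0.008]
ft_force: [2.5, 3.0, 1.1]
grip_width: 0.006
grasp_force: 1.4
```

Emit:
move_arm --series '[[[-0.015, -0.024, 0, 0, -1], [-0.012, -0.025, 0, 0, -1], [-0.012, -0.025, 0, 0, -1], [-0.009, -0.026, 0, 0, -1], [-0.008, -0.027, 0, 0, -1]]]'

```text
t: 5.1
position: [0.5726, 0.1495, 0.0155]
ee_rot: [2.284, 2.157, -0.0]
ft_force: [1.4, 0.8, -0.2]
grip_width: 0.004
grasp_force: 0.5
```

Emit:
move_arm --series '[[[-0.005, -0.027, 0, 0, -1], [-0.004, -0.028, 0, 0, -1], [-0.001, -0.028, 0, 0, -1], [0, -0.028, 0, 0, -1], [0.003, -0.027, 0, 0, -1]]]'

```text
t: 5.72
position: [0.5475, 0.1498, 0.0174]
ee_rot: [2.277, 2.147, 0.023]
ft_force: [63.4, -0.6, -37.4]
grip_width: 0.003
grasp_force: 30.2
```

Emit:
move_arm --series '[[[0.004, -0.027, 0, 0, -1], [0.003, -0.014, 0, 0, -1], [0.003, -0.013, 0, 0, -1], [0, 0, 0, 0, -1], [0, 0, 0, 0, -1]]]'

```text
t: 6.35
position: [0.5253, 0.1532, 0.0155]
ee_rot: [2.284, 2.157, -0.0]
ft_force: [-0.1, 0.3, 0.1]
grip_width: 0.003
grasp_force: 0.0
```

```bash
python3 - <<'E'
from h import *
s=bot.get_state();print(s["position"],s["ft_force"])
d=s["position"][:2]-[.556,.2486];print(np.hypot(*d),np.degrees(np.arctan2(d[1],d[0])))
im=cams.read_camera("wrist");cv2.imwrite("pics/w1.png",im[:,:,::-1])
im=cams.read_camera("top");print([(b,px2w(cams.camera_info("top"),b[0],0)[0]) for b in blobs(im,"orange") if b[0][0]<210 and b[0][1]>140])
cv2.imwrite("pics/t1.png",cv2.resize(im[130:250,115:275,::-1],None,fx=4,fy=4))
E
```

```text
[0.5252705  0.15318358 0.01547805] [-0.09250636  0.27613605  0.09675966]
0.10024268489519998 -107.8515008224988
[]
```

View pics/w1.png

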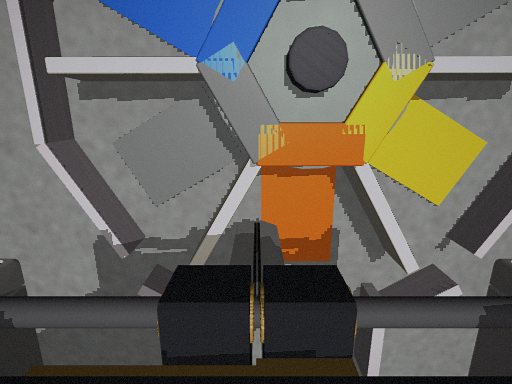

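The wrist view shows the orange hub face at (312,145) squarely facing the lane, with a vane on either side and contact force now zero: it has clicked in. Lift out and look at the cap from close by.

Emit:
move_arm --series '[[[0, 0.04, 0, 0, -1], [0, 0, -0.19, 0, -1], [0, 0, -0.19, 0, -1], [0, 0, -0.19, 0, -1], [0, 0, -0.19, 0, -1]]]'

```text
t: 7.08
position: [0.5356, 0.1524, 0.2073]
ee_rot: [2.284, 2.156, 0.0]
ft_force: [0.0, 0.0, -0.5]
grip_width: 0.005
grasp_force: 0.0
```

Emit:
move_arm --series '[[[-0.19, 0.075, 0, 0, -1], [-0.19, 0.075, 0, 0, -1], [-0.19, 0.075, 0, 0, -0.2], [-0.19, 0.075, 0, 0, -0.2], [-0.19, 0.075, 0, 0, -0.2]]]'

```text
t: 7.7
position: [0.6161, -0.0917, 0.2057]
ee_rot: [2.283, 2.157, 0.0]
ft_force: [0.7, 0.3, -0.3]
grip_width: 0.287
grasp_force: 0.0
```

Emit:
move_arm --series '[[[-0.19, 0.075, 0, 0, -0.2], [-0.19, 0.075, 0, 0, -0.2], [-0.19, 0.075, 0, 0, -0.2], [0, 0, 0, 0, -0.2], [0, 0, 0, 0, -0.2]]]'

```text
t: 8.32
position: [0.6634, -0.2351, 0.2052]
ee_rot: [-2.284, -2.157, 0.0]
ft_force: [0.2, 0.3, 0.1]
grip_width: 0.4
grasp_force: 0.0
```

```bash
python3 - <<'E'
from h import *
s=bot.get_state();print(s["position"],s["grip_width"])
ci=cams.camera_info("wrist");im=cams.read_camera("wrist");cv2.imwrite("pics/w2.png",im[:,:,::-1])
for b in blobs(im,"orange",300): print(b,px2w(ci,b[0],.016))
print(w2px(ci,[[.6606,-.1732,.022]]))
hsv=cv2.cvtColor(im,cv2.COLOR_RGB2HSV)
ti=cams.camera_info("top");t=cams.read_camera("top");cv2.imwrite("pics/t1.png",cv2.resize(t[130:250,115:275,::-1],None,fx=4,fy=4,interpolation=2))
E
```

```text
[ 0.66341466 -0.23512238  0.2051772 ] 0.3996236958814528
(array([35. , 14.4]), [4, 0, 62, 33, 1194]) [[ 0.42812119 -0.03788898  0.016     ]]
(array([253., 125.]), [229, 101, 49, 50, 1572]) [[ 0.66376358 -0.1718434   0.016     ]]
[[250.39195943 126.47601972]]
```

View pics/w2.png

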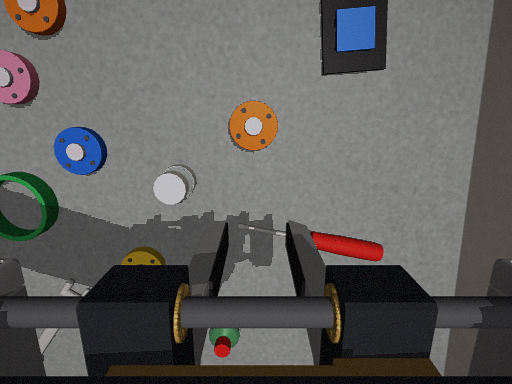

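View pics/t1.png

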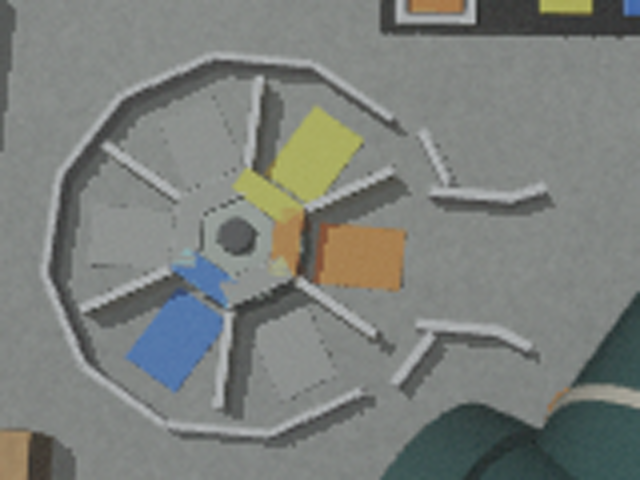

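Indexing is confirmed: in the top crop the orange patch (360,257) is centred between the lane walls. In the wrist view the orange cap is at (253,125). The wrist camera puts it at (0.664,-0.172) and the top camera at (0.661,-0.173), which agrees. Descend on its boss.

Emit:
move_arm --series '[[[0.126, -0.009, 0, 0, -0.2], [0.126, -0.009, 0, 0, -0.2], [0, 0, 0.18, 0, -0.2], [0, 0, 0.18, 0, -0.2], [0, 0, 0.18, 0, -0.2]]]'

```text
t: 9.05
position: [0.6627, -0.1704, 0.0697]
ee_rot: [2.281, 2.159, 0.001]
ft_force: [2.0, -0.0, 0.3]
grip_width: 0.398
grasp_force: 0.0
```

Emit:
move_arm --series '[[[0, 0, 0.09, 0, -0.2], [0, 0, 0.04, 0, -0.2], [0, 0, 0, 0, -0.2], [0, 0, 0, 0, -0.2], [0, 0, 0, 0, -0.2]]]'

```text
t: 9.68
position: [0.663, -0.1723, 0.0391]
ee_rot: [2.283, 2.156, 0.001]
ft_force: [-0.7, 0.6, 0.5]
grip_width: 0.397
grasp_force: 0.0
```

```bash
python3 - <<'E'
from h import *
s=bot.get_state();print(s["position"],s["grip_width"],s["ft_force"])
im=cams.read_camera("wrist");cv2.imwrite("pics/w3.png",im[:,:,::-1])
E
```

```text
[ 0.66295925 -0.17225976  0.03908774] 0.3965910693580991 [-0.70981249  0.57320774  0.45648627]
```

View pics/w3.png

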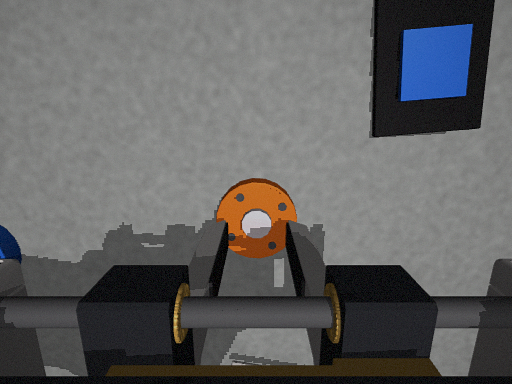

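The boss at (256,224) lies midway between the fingertips. Lower and grip.

Emit:
move_arm --series '[[[0, 0, 0.042, 0, -0.2], [0, 0, 0.04, 0, -0.2], [0, 0, 0, 0, -0.2], [0, 0, 0, 0, -1], [0, 0, 0, 0, -1]]]' --squeeze 15

```text
t: 10.35
position: [0.6622, -0.1721, 0.0171]
ee_rot: [-2.284, -2.157, 0.001]
ft_force: [0.3, -0.4, -2.2]
grip_width: 0.223
grasp_force: 15.3
```

Emit:
move_arm --series '[[[0, 0, 0, 0, -1], [0, 0, 0, 0, -1], [0, 0, 0, 0, -1], [0, 0, 0, 0, -1], [0, 0, 0, 0, -1]]]'

```text
t: 10.98
position: [0.6624, -0.1722, 0.0175]
ee_rot: [2.284, 2.157, -0.0]
ft_force: [0.5, -0.5, -2.0]
grip_width: 0.227
grasp_force: 15.0
```

```bash
python3 - <<'E'
from h import *
hub=np.array([.556,.2486]);s=bot.get_state();p=s["position"];M=R.from_rotvec(s["ee_rot"]).as_matrix()
print(p,s["grip_width"]*94,s["grasp_force"],s["ft_force"])
a=np.radians(-93.3);u=np.array([np.cos(a),np.sin(a)])
for r in (.28,.215,.15,.081):
    t=np.r_[hub+r*u,p[2]]; print(r,t.round(3),((M.T@(t-p))/.25).round(3)); p=t
E
```

```text
[ 0.662369   -0.17216014  0.01750734] 21.319844114307735 14.999569952487946 [ 0.50413039 -0.54142117 -2.04233745]
0.28 [ 0.54  -0.031  0.018] [ 0.536 -0.521 -0.   ]
0.215 [0.544 0.034 0.018] [ 0.26  0.   -0.  ]
0.15 [0.547 0.099 0.018] [ 0.26  0.   -0.  ]
0.081 [0.551 0.168 0.018] [ 0.276  0.    -0.   ]
```

Boss gripped (21 mm). Slide to the gate.

Emit:
move_arm --series '[[[0.054, -0.052, 0, 0, -1], [0.054, -0.052, 0, 0, -1], [0.054, -0.052, 0, 0, -1], [0.054, -0.052, 0, 0, -1], [0.054, -0.052, 0, 0, -1]]]'

```text
t: 11.6
position: [0.601, -0.1006, 0.0176]
ee_rot: [2.284, 2.157, 0.0]
ft_force: [-0.1, 0.6, -2.0]
grip_width: 0.225
grasp_force: 15.0
```

Emit:
move_arm --series '[[[0.054, -0.052, 0, 0, -1], [0.054, -0.052, 0, 0, -1], [0.054, -0.052, 0, 0, -1], [0.054, -0.052, 0, 0, -1], [0.05, -0.053, 0, 0, -1]]]'

```text
t: 12.22
position: [0.5392, -0.03, 0.0175]
ee_rot: [2.284, 2.157, 0.0]
ft_force: [-0.0, 0.1, -2.2]
grip_width: 0.223
grasp_force: 15.0
```

Emit:
move_arm --series '[[[0.05, 0, 0, 0, -1], [0.05, 0, 0, 0, -1], [0.05, 0, 0, 0, -1], [0.05, 0, 0, 0, -1], [0, 0, 0, 0, -1]]]'

```text
t: 12.85
position: [0.543, 0.0201, 0.0174]
ee_rot: [-2.282, -2.159, -0.0]
ft_force: [0.5, -0.2, -1.6]
grip_width: 0.224
grasp_force: 15.0
```

```bash
python3 - <<'E'
from h import *
s=bot.get_state();p=s["position"];M=R.from_rotvec(s["ee_rot"]).as_matrix()
print(p,s["grip_width"]*94,s["ft_force"])
im=cams.read_camera("wrist");cv2.imwrite("pics/w4.png",im[:,:,::-1])
a=np.radians(-93.3);t=np.r_[np.array([.556,.2486])+.081*np.array([np.cos(a),np.sin(a)]),p[2]];print((M.T@(t-p))/.25)
E
```

```text
[0.54296242 0.02008578 0.01736482] 21.014814163921375 [ 0.52393638 -0.21168689 -1.58720723]
[5.91543110e-01 6.42914336e-04 3.72931001e-05]
```

View pics/w4.png

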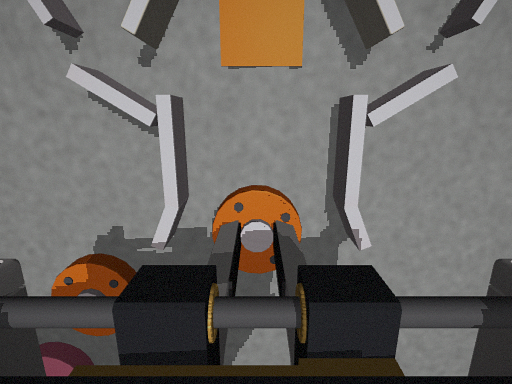

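The cap at (257,225) is about 3 mm left of the lane centre (261). I'll correct slightly and push up the lane.

Emit:
move_arm --series '[[[0.05, 0.005, 0, 0, -1], [0.05, 0.004, 0, 0, -1], [0.05, 0, 0, 0, -1], [0.05, 0, 0, 0, -1], [0.05, 0, 0, 0, -1]]]'

```text
t: 13.52
position: [0.5486, 0.0822, 0.0175]
ee_rot: [2.284, 2.157, -0.0]
ft_force: [0.2, -0.6, -2.4]
grip_width: 0.224
grasp_force: 15.0
```

Emit:
move_arm --series '[[[0.05, 0, 0, 0, -1], [0.05, 0, 0, 0, -1], [0.05, 0, 0, 0, -1], [0.05, 0, 0, 0, -1], [0.05, 0, 0, 0, -1]]]'

```text
t: 14.15
position: [0.5522, 0.1445, 0.0175]
ee_rot: [2.284, 2.157, -0.0]
ft_force: [0.1, -0.6, -2.1]
grip_width: 0.223
grasp_force: 15.0
```

Emit:
move_arm --series '[[[0.035, 0, 0, 0, -1], [0.025, 0, 0, 0, -1], [0.016, 0, 0, 0, -1], [0.01, 0, 0, 0, -1], [0, 0, 0, 0, -1]]]'

```text
t: 14.78
position: [0.5534, 0.165, 0.0175]
ee_rot: [2.284, 2.157, -0.0]
ft_force: [0.9, 0.1, -2.4]
grip_width: 0.226
grasp_force: 15.0
```

Emit:
move_arm --series '[[[0.006, 0, 0, 0, -1], [0.004, 0, 0, 0, -1], [0.004, 0, 0, 0, -1], [0, 0, 0, 0, -1], [0, 0, 0, 0, -1]]]'

```text
t: 15.4
position: [0.5536, 0.1686, 0.0175]
ee_rot: [2.284, 2.157, -0.0]
ft_force: [0.4, 0.1, -2.0]
grip_width: 0.222
grasp_force: 15.0
```

```bash
python3 - <<'E'
from h import *
s=bot.get_state();print(s["position"],s["ft_force"])
im=cams.read_camera("wrist");cv2.imwrite("pics/w5.png",im[:,:,::-1])
E
```

```text
[0.55364066 0.16855485 0.0174587 ] [ 0.36771934  0.14600877 -2.01452582]
```

View pics/w5.png

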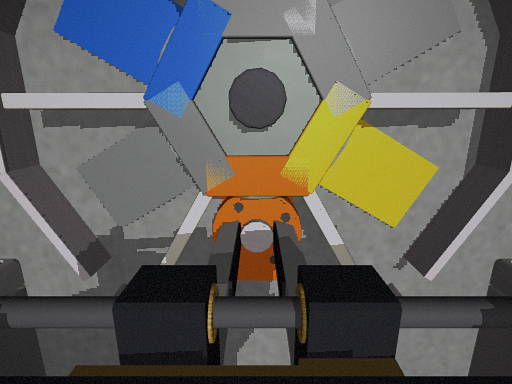

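The cap at (257,225) is nearly touching the orange hub face, whose lower edge is at row 195. Nudge on until contact.

Emit:
move_arm --series '[[[0.004, 0, 0, 0, -1], [0.004, 0, 0, 0, -1], [0, 0, 0, 0, -1], [0, 0, 0, 0, -1], [0, 0, 0, 0, -1]]]'

```text
t: 16.08
position: [0.5537, 0.1706, 0.0175]
ee_rot: [2.284, 2.157, -0.0]
ft_force: [-1.0, -0.6, -2.4]
grip_width: 0.225
grasp_force: 15.0
```

Emit:
move_arm --series '[[[0.004, 0, 0, 0, -1], [0.004, 0, 0, 0, -1], [0.004, 0, 0, 0, -1], [0, 0, 0, 0, -1], [0, 0, 0, 0, -1]]]'

```text
t: 16.7
position: [0.5539, 0.172, 0.0174]
ee_rot: [2.284, 2.155, -0.002]
ft_force: [-1.5, -8.6, 1.0]
grip_width: 0.224
grasp_force: 15.0
```

Contact (-8.6 N along the lane): the cap is home. Release and lift straight up.

Emit:
move_arm --series '[[[-0.005, 0, 0, 0, -1], [0, 0, 0, 0, -0.3], [0, 0, 0, 0, -0.3], [0, 0, 0, 0, -0.3], [0, 0, 0, 0, -0.3]]]'

```text
t: 17.32
position: [0.5539, 0.1725, 0.0175]
ee_rot: [2.284, 2.157, 0.0]
ft_force: [0.1, 0.5, -0.2]
grip_width: 0.349
grasp_force: 0.0
```

Emit:
move_arm --series '[[[0, 0, -0.02, 0, -0.3], [0, 0, -0.05, 0, -0.3], [0, 0, -0.15, 0, -0.3], [0, 0, -0.19, 0, -0.3], [0, 0, -0.19, 0, -0.3]]]'

```text
t: 17.95
position: [0.5538, 0.1722, 0.1698]
ee_rot: [2.284, 2.157, 0.001]
ft_force: [0.3, 0.9, 0.7]
grip_width: 0.353
grasp_force: 0.0
```

Emit:
move_arm --series '[[[-0.15, 0, -0.1, 0, -0.3], [-0.15, 0, 0, 0, -0.3], [0, 0, 0, 0, -0.3], [0, 0, 0, 0, -0.3], [0, 0, 0, 0, -0.3]]]'

```text
t: 18.58
position: [0.5495, 0.0985, 0.1925]
ee_rot: [-2.282, -2.159, 0.0]
ft_force: [0.4, 0.7, 0.6]
grip_width: 0.349
grasp_force: 0.0
```

```bash
python3 - <<'E'
from h import *
s=bot.get_state();print(s["position"],s["ft_force"])
ci=cams.camera_info("wrist");im=cams.read_camera("wrist");cv2.imwrite("pics/w6.png",im[:,:,::-1])
def W(c,z): return px2w(ci,c,z)
print(w2px(ci,[[.5513,.1677,.022],[.5539,.172,.022],[.556,.2486,.052]]))
E
```

```text
[0.54950468 0.09850074 0.19245156] [0.36490626 0.70838123 0.64509611]
[[253.81708425 120.18373954]
 [255.85217362 116.21345726]
 [253.54296723  35.99833403]]
```

View pics/w6.png

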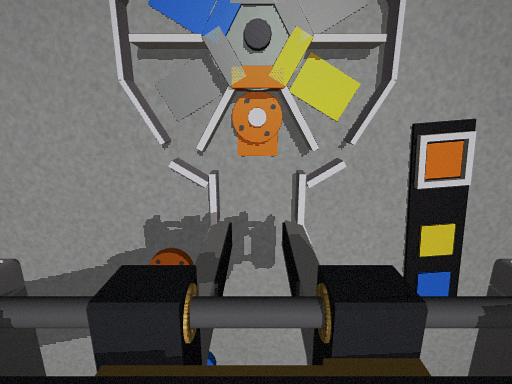

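The orange cap at (257,117) is against the orange hub face, centred between the vanes, and the rotor is indexed. The gripper is clear, so I'm handing in.

```bash
python3 -c "
from bench import bot
print(bot.close_job())"
```

```text
the job is handed in; nothing more can be done
None
```

The job is handed in: the orange bay is clicked in facing the lane, and the orange cap is home flat against its hub and released; no verdict came back, and a brief 63 N force appeared while turning the rotor.

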